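# Release the latched key of a vacuum control box

### The job

One of the four identical green keys on the white vacuum control box is latched down. Feel for it with light fingertip taps (a free key gives way and springs back, the latched one sits lower and stands firm), then press that one right down and let it spring up level with the others. Never push a free key right down, and leave the bottles, glassware and other loose things where they stand.

Things in the scene. Friction and masses are not known exactly. Their poses are not given: they have to be found in the camera images.
- control_box: White vacuum control box, fixed to the bench, 160 (x) by 260 (y) by 70 mm high, its flat deck 70 mm above the bench. Origin: centre of its underside; its x axis points to its rear (away from the robot), y along the key row. Four identical mint-green square keys stand in a row on a dark strip on the deck, 50 mm apart.
- key_1 (a point): Deck point straight under the centre of key place 1, counted from the box's left (+y) end; it does not move with the key. The cap here is 26 by 26 mm; its top stands 16 mm (+-1 mm) above this point when the key is up, 11.5 mm (+-1 mm) when latched, 4 mm fully down. Which place has the latched key is not told.
- key_2 (a point): Deck point straight under the centre of key place 2, counted from the box's left (+y) end; it does not move with the key. The cap here is 26 by 26 mm; its top stands 16 mm (+-1 mm) above this point when the key is up, 11.5 mm (+-1 mm) when latched, 4 mm fully down. Which place has the latched key is not told.
- key_3 (a point): Deck point straight under the centre of key place 3, counted from the box's left (+y) end; it does not move with the key. The cap here is 26 by 26 mm; its top stands 16 mm (+-1 mm) above this point when the key is up, 11.5 mm (+-1 mm) when latched, 4 mm fully down. Which place has the latched key is not told.
- key_4 (a point): Deck point straight under the centre of key place 4, counted from the box's left (+y) end; it does not move with the key. The cap here is 26 by 26 mm; its top stands 16 mm (+-1 mm) above this point when the key is up, 11.5 mm (+-1 mm) when latched, 4 mm fully down. Which place has the latched key is not told.
- held (a joint): Travel of the latched key (m), downwards: about 0.0045 latched, 0 up, 0.012 fully down. Does not move below 2.5 N; it resists most, 4 to 8 N, near 0.007, then the force drops; the latch lets go at about 0.009 (short of that it latches again); 6 N at the end stop. Let go, it springs up and stays free. Its place in the row changes from start to start.
- free_1 (a joint): Travel of one of the three free keys (m), downwards: 0 up, 0.012 fully down. Gives way at 1 N, takes 3 N at 0.005 and 5 N at 0.010, and springs back. Past 0.010 it counts as switched over, a fault. Its place in the row changes from start to start.
- free_2 (a joint): Travel of one of the three free keys (m), downwards: 0 up, 0.012 fully down. Gives way at 1 N, takes 3 N at 0.005 and 5 N at 0.010, and springs back. Past 0.010 it counts as switched over, a fault. Its place in the row changes from start to start.
- free_3 (a joint): Travel of one of the three free keys (m), downwards: 0 up, 0.012 fully down. Gives way at 1 N, takes 3 N at 0.005 and 5 N at 0.010, and springs back. Past 0.010 it counts as switched over, a fault. Its place in the row changes from start to start.
- amber_jar: Amber jar, black lid, 60 mm across, 110 mm tall, loose, beside the left end of the control box. Origin: centre of its underside. Leave it alone.
- beaker: Glass beaker 68 mm across, 90 mm tall, loose, beside the right end of the control box. Origin: centre of its underside. Leave it alone.
- stopper: Green plastic stopper, 34 mm across, 26 mm tall, standing loose on the deck of the control box behind the key row. Origin: centre of its underside. Leave it alone.
- flask: Conical glass flask, 80 mm across the foot, 125 mm tall, loose, far left. Origin: centre of its underside. Leave it alone.
- wash_bottle: White wash bottle with red cap, 68 mm across, 160 mm tall, loose, far right. Origin: centre of its underside. Leave it alone.
- blue_cap_bottle: Glass bottle with blue cap, 64 mm across, 120 mm tall, loose, beyond the control box. Origin: centre of its underside. Leave it alone.
- spoon: Steel measuring spoon 170 mm long, lying loose on the bench near the robot on its right. Origin: half-way along, underside. Leave it alone.

How it is judged:
By the outcome, as a careful person would: the job done as asked, in the order asked, and still so for the second after the job is handed in, with the robot touching nothing.
It also fails if it takes over 45 s, if anything falls off the work surface, if the arm or the gripper's body presses on something with over 40 N, if the wrist force passes 120 N, or if a joint passes its speed limit or range.

### The arm

A 6-joint arm with a two-finger parallel gripper is mounted at the origin on the work surface. World frame = base frame: x ahead of the robot, y to its left, z up, the work surface at z = 0. Lengths are in m, angles in rad, forces in N, time in s.
With the tool pointing down it reaches from about 0.35 to 0.975 m from the base axis. Payload 4.9 kg.
Tool frame: the origin (TCP) lies at the very end of the fingers, on their centre line; the grasp point (between the pads) lies 19 mm behind it; x points along the fingers, y is the direction in which the jaws open and shut, and the axes are right-handed (so a half turn about x gives the same grasp; the last joint's range is limited). The gripper opens to 85 mm and grips with 20 to 120 N. Pads are 22 mm wide; open, the fingers measure 114 mm over their backs; the gripper's body (76 mm by 85 mm) begins 54 mm behind the grasp point. The pads swing forward as they close: fully open they stand 13 mm farther back than shut.
Start: joints at [1.066, 0.053, 1.613, -0, 1.476, -0.119], TCP at [0.235, 0.579, 0.231] pointing down, gripper open.
Joint ranges: [-3.01, 3.01], [-1.01, 2.22], [0.06, 2.58], [-1.02, 4.17], [0.09, 2.62], [-3.14, 3.14]. Speed limits (rad/s): [2.57, 2.57, 3.14, 3.14, 3.14, 3.14].

### API

Orientations are given as a unit quaternion [w, x, y, z].
In Python, from plant import manip gives the robot as it stands.
- The arm moves only by the tool play_rows, never from a script. Its argument "plan" is a list of rows, each a list of 5 numbers: the shift along the tool's x, y, z in mm, then the turn about the tool's x in rad, then the closure, from -1 (fully open) to 1 (shut). A call has 1 to 8 rows; each row is the pose to reach, as a shift and turn from the pose commanded when the call began, along the tool's axes at that moment; what a row does not reach only later rows make up. A row lasts 1/8 s, in which the tool goes at most 62.5 mm and 10.7 degrees, less where a joint would pass 70% of its speed; a pose out of reach is approached as far as the arm can. A call with a gripper value outside its range is refused whole. The fingers move at their own pace and stop on an object; the grip force is fixed at half the most. Time passes only in rows, so rows that repeat a pose let the fingers close. It gives the time, the measured TCP pose, the force and the opening at its end, in the units of the state.
- manip.state(): the state, without advancing time (a new reading comes with each control period).
- manip.grab_frame(name): name is "side" or "top"; returns a dict with "img" (384x512x3 uint8, red, green, blue), "range_z" (384x512 float32, m along the optical axis (not along the pixel's ray), 0 where there is no reading), "fx", "fy", "cx", "cy" (pixels), "origin" and "rotation" of the camera in the world. Camera axes: x right, y up, looking along -z (the intrinsics and any distortion apply to the point x, -y, -z); pixel columns grow to the right and rows downward; lengths in m; the calibration is good to about 2 mm. A picture is of the moment at which its call begins.
- manip.job_done(): hands the job in, once; it reports no verdict.
The state is a dict: "time": time; "joint_pos": joint angles; "joint_vel": joint speeds; "joint_efforts": joint torques, N m; "tool_pos": TCP position; "tool_rot": TCP orientation; "contact_force": force on the tool from outside, world axes, zero at the start; "ft_torque": the same for the moment, N m; "gripper_width": opening from 0.0 (shut) to 1.0 (fully open).
Only numpy, scipy, OpenCV 4.12 (cv2) and the standard library are available. Lean on these libraries where they do the work, as an engineer would, in place of code of your own. Each camera call takes 0.05 s, during which the arm holds its last target. There are 200 camera calls.

## Working session

There is one attempt and no reset: what is moved stays moved. The work goes in short steps, Python scripts to look and compute and a tool call to move; the robot and the scene stay as the last step left them, time stands still between calls to the robot, and variables do not carry over. Pictures are saved under pics/ and viewed, about 8 in all and at most 12, crops included, and the job is handed in when it is done.

Besides the shell and the picture viewer there is one more tool, called as name(argument=value, ...), one argument or row to a line, values as JSON. play_rows: Moves the arm, as the interface text tells. Its arguments: {"type":"object","properties":{"plan":{"type":"array"}},"required":["plan"]}

```bash
mkdir -p pics; cat > h.py <<'E'
import numpy as np, cv2
from plant import manip
def pts(f):
    h,w=f["range_z"].shape; v,u=np.mgrid[:h,:w]; d=f["range_z"]
    c=np.stack([(u-f["cx"])/f["fx"]*d,-(v-f["cy"])/f["fy"]*d,-d],-1)
    return c@np.array(f["rotation"]).T+np.array(f["origin"])
E
python3 - <<'E'
from h import *
ims=[]
for n in("top","side"):
    f=manip.grab_frame(n); im=cv2.cvtColor(f["img"],cv2.COLOR_RGB2BGR); cv2.imwrite(f"pics/{n}1.png",im)
    P=pts(f); hsv=cv2.cvtColor(im,cv2.COLOR_BGR2HSV)
    m=cv2.inRange(hsv,(40,50,60),(95,255,255)); k,l,s,c=cv2.connectedComponentsWithStats(m)
    print(n,f["origin"])
    for i in range(1,k):
        if s[i,4]>25:
            q=P[(l==i)&(f["range_z"]>0)]; print(c[i].round(1),s[i],np.median(q,0).round(4) if len(q) else 0, np.percentile(q[:,2],[80,95]).round(4) if len(q) else 0)
print({k:np.round(v,4) for k,v in manip.state().items()})
E
```

```text
Traceback (most recent call last):
  File "h.py", line 6, in pts
    return c@np.array(f["rotation"]).T+np.array(f["origin"])
           ~^~~~~~~~~~~~~~~~~~~~~~~~~~
ValueError: matmul: Input operand 1 has a mismatch in its core dimension 0, with gufunc signature (n?,k),(k,m?)->(n?,m?) (size 4 is different from 3)
```

View pics/top1.png

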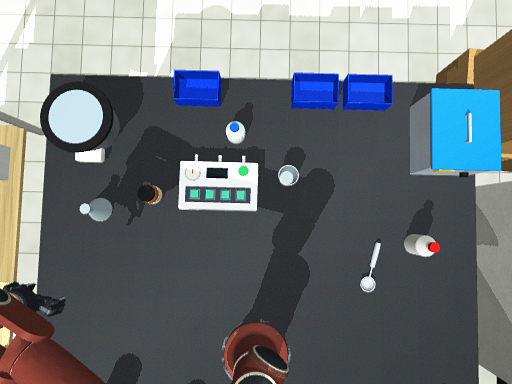

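The top view shows the white box at about (218,185), with the keys at x≈194–240, y≈195 and the stopper at (243,171). The arm is at lower left. The camera rotation is given as a quaternion, so I'll fix the helper.

```bash
cat > h.py <<'E'
import numpy as np, cv2
from scipy.spatial.transform import Rotation as R
from plant import manip
def rot(q): return R.from_quat(np.asarray(q)[[1,2,3,0]]).as_matrix()
def pts(f):
    h,w=f["range_z"].shape; v,u=np.mgrid[:h,:w]; d=f["range_z"]
    c=np.stack([(u-f["cx"])/f["fx"]*d,-(v-f["cy"])/f["fy"]*d,-d],-1)
    return c@rot(f["rotation"]).T+np.array(f["origin"])
E
cat > look.py <<'E'
from h import *; import sys
for n in("top","side"):
    f=manip.grab_frame(n); im=cv2.cvtColor(f["img"],cv2.COLOR_RGB2BGR); cv2.imwrite(f"pics/{n}{sys.argv[1]}.png",im)
    P=pts(f); hsv=cv2.cvtColor(im,cv2.COLOR_BGR2HSV)
    m=cv2.inRange(hsv,(40,50,60),(95,255,255)); k,l,s,c=cv2.connectedComponentsWithStats(m)
    print(n,f["origin"],[x for x in f if x not in("img","range_z")],f["fx"])
    for i in range(1,k):
        if s[i,4]>25:
            q=P[(l==i)&(f["range_z"]>0)]; print(c[i].round(1),s[i],np.median(q,0).round(4), np.percentile(q[:,2],[80,95]).round(4))
print({k:np.round(v,4) for k,v in manip.state().items()})
E
python3 look.py 2
```

```text
top [0.45469764 0.00727458 1.31063109] ['fx', 'fy', 'cx', 'cy', 'origin', 'rotation'] 379.3772196837408
[242.9 170.5] [238 166  11  10  83] [0.6078 0.0555 0.0951] [0.0974 0.0991]
[194.  193.5] [190 189   9  10  74] [0.5307 0.2123 0.0857] [0.0881 0.09  ]
[209.5 194. ] [206 190   8   9  72] [0.5302 0.1634 0.085 ] [0.0873 0.089 ]
[224.8 194.2] [221 190   9   9  74] [0.5315 0.1126 0.0808] [0.0833 0.0847]
[240.2 195. ] [236 191   9   9  75] [0.5294 0.0634 0.085 ] [0.0875 0.0907]
side [ 0.3103538  -1.07322034  0.73956472] ['fx', 'fy', 'cx', 'cy', 'origin', 'rotation'] 405.05363518497444
[247.5 180.4] [238 166  20  29 310] [0.5287 0.1267 0.0787] [0.0848 0.0871]
[275.  184.9] [270 181  11  10  83] [0.6072 0.0467 0.0935] [0.0968 0.0978]
{'time': np.float64(0.15), 'joint_pos': array([ 1.066 ,  0.0533,  1.614 , -0.    ,  1.476 , -0.119 ]), 'joint_vel': array([ 0.0008, -0.0013, -0.0031,  0.0002,  0.001 ,  0.0002]), 'joint_efforts': array([ 1.00000e-03, -3.94244e+01, -3.70721e+01, -1.00000e-04,
        4.70000e-03, -0.00000e+00]), 'tool_pos': array([0.235 , 0.5786, 0.2303]), 'tool_rot': array([ 0.6938,  0.135 ,  0.6942, -0.1361]), 'contact_force': array([-0.6964,  0.0555, -1.0313]), 'ft_torque': array([ 0.0174, -0.0383,  0.0028]), 'gripper_width': np.float64(0.9986)}
```

View pics/side2.png

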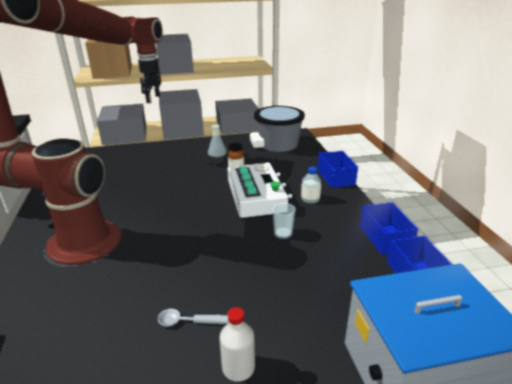

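The side view shows the box at about (257,188), its keys at (247,180), and the beaker at (284,220) in front of it. Depth hints that place 3 is lower. Taps will have to decide it.

```bash
cat > go.py <<'E'
from h import *; import sys
s=manip.state(); M=rot(s["tool_rot"]); p=np.array(s["tool_pos"])
print("t",round(float(s["time"]),2),p.round(4),"F",np.round(s["contact_force"],2),"w",s["gripper_width"]); print(M.round(3))
t=np.array([float(a) for a in sys.argv[1:4]]); print("shift",(M.T@(t-p)*1000).round(1))
E
python3 go.py 0.5305 0.2123 0.21
```

```text
t 0.15 [0.235  0.5786 0.2303] F [-0.7   0.06 -1.03] w 0.9985971845489017
[[-0.001  0.376  0.926]
 [-0.001  0.926 -0.376]
 [-1.    -0.002 -0.   ]]
shift [  20.6 -228.2  411.7]
```

play_rows(
  plan=[
    [0, -30, 55, -0.1, 1],
    [5, -60, 110, -0.2, 1],
    [5, -90, 165, -0.3, 1],
    [10, -120, 220, -0.36, 1],
    [10, -150, 275, -0.36, 1],
    [15, -180, 330, -0.36, 1],
    [20, -207, 375, -0.36, 1],
    [20, -228, 412, -0.36, 1],
  ],
)

```text
time: 1.15
tool_pos: [0.5317, 0.2106, 0.2103]
tool_rot: [0.707, 0.009, 0.708, -0.01]
contact_force: [-0.1, -0.9, 0.2]
gripper_width: -0.002
```

play_rows(
  plan=[
    [0, 0, 0, 0, 1],
    [0, 0, 0, 0, 1],
    [0, 0, 0, 0, 1],
  ],
)

```text
time: 1.52
tool_pos: [0.5304, 0.2138, 0.2112]
tool_rot: [0.707, 0.009, 0.707, -0.008]
contact_force: [0.5, 0.9, -0.1]
gripper_width: -0.004
```

```bash
python3 go.py 0.5305 0.2123 0.10; python3 look.py 3|grep -v time
```

```text
t 1.52 [0.5304 0.2138 0.2112] F [ 0.48  0.88 -0.1 ] w -0.004309534988804817
[[-0.     0.024  1.   ]
 [ 0.     1.    -0.024]
 [-1.     0.    -0.   ]]
shift [111.2  -1.5   0.2]
top [0.45469764 0.00727458 1.31063109] ['fx', 'fy', 'cx', 'cy', 'origin', 'rotation'] 379.3772196837408
[242.9 170.3] [238 165  11  11  87] [0.6093 0.0557 0.0951] [0.0974 0.0997]
[209.4 194. ] [205 190   9   9  73] [0.5303 0.1632 0.0849] [0.087  0.0888]
[224.9 194.2] [221 190   9   9  74] [0.5316 0.1125 0.08  ] [0.0828 0.0841]
[240.2 195. ] [236 191   9   9  76] [0.5293 0.0634 0.0851] [0.0872 0.0891]
side [ 0.3103538  -1.07322034  0.73956472] ['fx', 'fy', 'cx', 'cy', 'origin', 'rotation'] 405.05363518497444
[247.3 180.3] [238 166  20  29 309] [0.5284 0.1279 0.0792] [0.0847 0.087 ]
[275. 185.] [270 181  11  10  83] [0.607  0.0472 0.0943] [0.0965 0.0979]
       -1.2939e+00]), 'joint_vel': array([-0.0032,  0.0008, -0.0044, -0.0016, -0.0016,  0.0004]), 'joint_efforts': array([-1.52900e-01, -3.39939e+01, -3.66851e+01, -5.70000e-03,
       -5.00000e-04,  1.40000e-03]), 'tool_pos': array([0.5305, 0.2138, 0.2114]), 'tool_rot': array([ 0.7071,  0.0085,  0.7071, -0.0084]), 'contact_force': array([-0.9766,  0.2065,  0.8747]), 'ft_torque': array([-0.0551,  0.0141, -0.0257]), 'gripper_width': np.float64(-0.0002)}
```

play_rows(
  plan=[
    [30, 0, 0, 0, 1],
    [65, -1, 0, 0, 1],
    [95, -1, 0, 0, 1],
    [115, -1, 0, 0, 1],
    [118, -1, 0, 0, 1],
    [118, -1, 0, 0, 1],
    [118, -1, 0, 0, 1],
  ],
)

```text
time: 2.5
tool_pos: [0.5322, 0.2121, 0.095]
tool_rot: [0.708, 0.009, 0.706, -0.009]
contact_force: [0.1, 1.5, 0.0]
gripper_width: 0.001
```

```bash
cat > feel.py <<'E'
from h import *
F=[];p=[]
for i in range(10):
    manip.grab_frame("top"); s=manip.state(); F.append(s["contact_force"]); p.append(s["tool_pos"])
print("t",round(float(s["time"]),2),"p",np.mean(p,0).round(4),"F",np.mean(F,0).round(2),"sd",np.std(F,0).round(2))
E
python3 feel.py
```

```text
t 3.0 p [0.5315 0.2118 0.094 ] F [-0.13  0.25  0.11] sd [0.34 0.44 0.66]
```

play_rows(
  plan=[
    [5, 0, 0, 0, 1],
    [8, 0, 0, 0, 1],
    [10, 0, 0, 0, 1],
    [12, 0, 0, 0, 1],
    [12, 0, 0, 0, 1],
  ],
)

```text
time: 3.62
tool_pos: [0.5309, 0.2117, 0.0813]
tool_rot: [0.707, 0.009, 0.707, -0.009]
contact_force: [-1.9, -1.1, 2.7]
gripper_width: -0.001
```

```bash
python3 feel.py
```

```text
t 4.12 p [0.531  0.2118 0.0814] F [-1.9  -0.56  2.12] sd [0.53 0.54 0.71]
```

play_rows(
  plan=[
    [-6, 0, 0, 0, 1],
    [-12, 0, 0, 0, 1],
    [-12, -20, -1, 0, 1],
    [-12, -50, -1, 0, 1],
    [-6, -50, -1, 0, 1],
    [0, -50, -1, 0, 1],
    [0, -50, -1, 0, 1],
  ],
)

```text
time: 5.0
tool_pos: [0.5286, 0.1617, 0.081]
tool_rot: [0.707, 0.009, 0.707, -0.009]
contact_force: [-0.7, -2.3, 2.9]
gripper_width: 0.004
```

```bash
python3 feel.py
```

```text
t 5.5 p [0.5288 0.1621 0.0814] F [-0.7  -1.27  2.36] sd [0.46 0.66 0.39]
```

play_rows(
  plan=[
    [-6, 0, 0, 0, 1],
    [-12, 0, 0, 0, 1],
    [-12, -20, 1, 0, 1],
    [-12, -50, 1, 0, 1],
    [-6, -50, 1, 0, 1],
    [0, -50, 1, 0, 1],
    [0, -50, 1, 0, 1],
  ],
)

```text
time: 6.38
tool_pos: [0.5283, 0.1117, 0.0809]
tool_rot: [0.707, 0.009, 0.707, -0.009]
contact_force: [0.0, -1.4, 2.9]
gripper_width: -0.0
```

```bash
python3 feel.py
```

```text
t 6.88 p [0.5284 0.1122 0.0813] F [-0.03  0.12  0.25] sd [0.46 0.44 0.44]
```

play_rows(
  plan=[
    [-6, 0, 0, 0, 1],
    [-12, 0, 0, 0, 1],
    [-12, -20, 1, 0, 1],
    [-12, -50, 1, 0, 1],
    [-6, -50, 1, 0, 1],
    [0, -50, 1, 0, 1],
    [0, -50, 1, 0, 1],
  ],
)

```text
time: 7.75
tool_pos: [0.5282, 0.0621, 0.0812]
tool_rot: [0.707, 0.009, 0.707, -0.009]
contact_force: [-0.7, -2.2, 3.4]
gripper_width: -0.003
```

```bash
python3 feel.py
```

```text
t 8.25 p [0.5283 0.0621 0.0815] F [-0.17 -1.1   2.54] sd [0.35 0.74 0.57]
```

Places 1, 2 and 4 give a springy 2.1–2.5 N at z=81.4 mm, and place 3 gives nothing there, so it sits lower. Next I check that it stands firm.

play_rows(
  plan=[
    [-6, 0, 0, 0, 1],
    [-12, 0, 0, 0, 1],
    [-12, 20, 1, 0, 1],
    [-12, 50, 1, 0, 1],
    [-6, 50, 1, 0, 1],
    [0, 50, 1, 0, 1],
    [1, 50, 1, 0, 1],
    [1, 50, 1, 0, 1],
  ],
)

```text
time: 9.25
tool_pos: [0.5302, 0.1114, 0.0804]
tool_rot: [0.707, 0.009, 0.707, -0.009]
contact_force: [-2.1, 0.5, 2.9]
gripper_width: -0.004
```

```bash
python3 feel.py
```

```text
t 9.75 p [0.5303 0.1114 0.0804] F [-2.45 -0.06  3.16] sd [0.43 0.71 0.5 ]
```

play_rows(
  plan=[
    [1, 0, 0, 0, 1],
    [1, 0, 0, 0, 1],
  ],
)

```text
time: 10.0
tool_pos: [0.5306, 0.1115, 0.0795]
tool_rot: [0.707, 0.009, 0.707, -0.009]
contact_force: [-2.5, -1.5, 3.8]
gripper_width: -0.001
```

```bash
python3 feel.py
```

```text
t 10.5 p [0.5306 0.1115 0.0795] F [-2.9  -2.13  5.07] sd [0.34 0.6  0.54]
```

Place 3 is firm: 0, then 3, then 5 N over about 1.5 mm. I'll press it right down.

play_rows(
  plan=[
    [2, 0, 0, 0, 1],
    [4, 0, 0, 0, 1],
    [5, 0, 0, 0, 1],
    [6, 0, 0, 0, 1],
    [6, 0, 0, 0, 1],
  ],
)

```text
time: 11.12
tool_pos: [0.5306, 0.1116, 0.0738]
tool_rot: [0.707, 0.009, 0.707, -0.009]
contact_force: [-4.7, -1.4, 7.0]
gripper_width: 0.002
```

```bash
python3 feel.py
```

```text
t 11.62 p [0.5307 0.1116 0.0738] F [-4.06 -2.17  7.54] sd [0.5  0.44 0.51]
```

play_rows(
  plan=[
    [0.5, 0, 0, 0, 1],
    [1, 0, 0, 0, 1],
    [1, 0, 0, 0, 1],
  ],
)

```text
time: 12.0
tool_pos: [0.5307, 0.1116, 0.0738]
tool_rot: [0.707, 0.009, 0.707, -0.009]
contact_force: [-7.0, -2.4, 11.2]
gripper_width: -0.001
```

play_rows(
  plan=[
    [-3, 0, 0, 0, 1],
    [-8, 0, 0, 0, 1],
    [-14, 0, 0, 0, 1],
    [-20, 0, 0, 0, 1],
    [-20, 0, 0, 0, 1],
  ],
)

```text
time: 12.62
tool_pos: [0.5309, 0.112, 0.0927]
tool_rot: [0.707, 0.009, 0.707, -0.009]
contact_force: [-0.0, -0.2, -0.5]
gripper_width: 0.001
```

```bash
python3 feel.py
```

```text
t 13.12 p [0.5303 0.1118 0.092 ] F [ 0.02  0.1  -0.17] sd [0.53 0.23 0.39]
```

play_rows(
  plan=[
    [5, 0, 0, 0, 1],
    [8, 0, 0, 0, 1],
    [11.5, 0, 0, 0, 1],
    [11.5, 0, 0, 0, 1],
  ],
)

```text
time: 13.62
tool_pos: [0.5304, 0.1117, 0.0808]
tool_rot: [0.707, 0.009, 0.707, -0.009]
contact_force: [-0.9, -1.3, 1.7]
gripper_width: 0.006
```

```bash
python3 feel.py
```

```text
t 14.12 p [0.5304 0.1117 0.0809] F [-1.65 -0.29  2.75] sd [0.5  0.36 0.63]
```

Place 3 hit its end stop (11 N, no further travel). It now pushes back with 2.7 N at z=80.9 mm, like the free keys. I'll retract clear and check with the camera.

play_rows(
  plan=[
    [-30, 0, 0, 0, 1],
    [-80, 0, 0, 0, 1],
    [-130, 0, -40, 0, 1],
    [-140, 0, -90, 0, 1],
    [-140, 0, -130, 0, 1],
    [-140, 0, -130, 0, 1],
    [-140, 0, -130, 0, 1],
  ],
)

```text
time: 15.0
tool_pos: [0.401, 0.1151, 0.2207]
tool_rot: [0.707, 0.009, 0.707, -0.009]
contact_force: [-0.2, -0.9, 0.4]
gripper_width: 0.0
```

```bash
python3 look.py 4
```

```text
top [0.45469764 0.00727458 1.31063109] ['fx', 'fy', 'cx', 'cy', 'origin', 'rotation'] 379.3772196837408
[242.8 170.2] [238 165  11  11  89] [0.6093 0.0556 0.0957] [0.0977 0.0998]
[194.  193.6] [190 189   9  10  75] [0.5299 0.2123 0.0849] [0.0876 0.0904]
[209.4 194. ] [205 190   9   9  73] [0.5301 0.1633 0.0847] [0.0867 0.0879]
[224.9 194. ] [221 190   9   9  79] [0.5313 0.1122 0.0852] [0.0878 0.0897]
[240.2 194.8] [236 191   9   9  73] [0.5296 0.0631 0.0854] [0.0874 0.0896]
side [ 0.3103538  -1.07322034  0.73956472] ['fx', 'fy', 'cx', 'cy', 'origin', 'rotation'] 405.05363518497444
[247.3 180.3] [238 166  20  29 306] [0.5279 0.1209 0.0803] [0.0858 0.0874]
[274.9 185.4] [270 181  11  11  82] [0.6063 0.0462 0.0938] [0.0963 0.0978]
{'time': np.float64(15.1), 'joint_pos': array([ 0.1005, -0.4759,  2.0815, -0.    ,  1.5362, -1.4443]), 'joint_vel': array([-0.0026,  0.0101, -0.0057, -0.0021,  0.0038, -0.0001]), 'joint_efforts': array([ 1.15000e-01, -1.78724e+01, -3.74119e+01,  2.50000e-03,
        7.90000e-03, -4.00000e-04]), 'tool_pos': array([0.4013, 0.115 , 0.2206]), 'tool_rot': array([ 0.707 ,  0.0092,  0.7071, -0.0092]), 'contact_force': array([ 0.2785, -0.2652,  0.5181]), 'ft_torque': array([ 0.0502, -0.0067, -0.0354]), 'gripper_width': np.float64(-0.0015)}
```

View pics/top4.png

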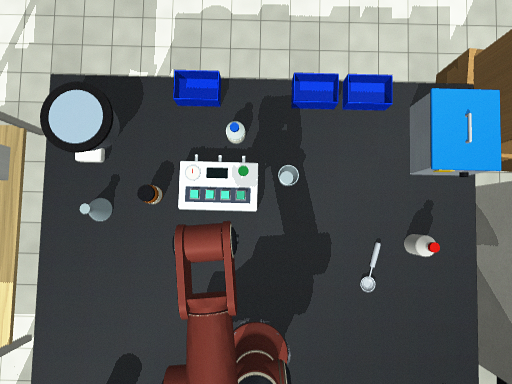

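The arm is clear of the box, and all four keys (x 194–240, y≈194) now read about 85 mm high. The jar at (150,193), beaker at (288,175), stopper at (243,170) and the other loose things are where they were.

```bash
python3 -c "
from plant import manip; print(manip.job_done())"
```

```text
the job is handed in; nothing more can be done
None
```

The latched key was at place 3. I pressed it right down and it sprang back up level with the others. I handed the job in at about 15 s.

- **Finding it:** Light taps at places 1, 2 and 4 gave a springy 2.1–2.5 N at a fingertip height of about 81.4 mm, so those keys were free. Their caps went down only about 4–5 mm by my estimate, well short of the 10 mm fault point. Place 3 gave no force at that height. It then stood firm, with 3 N and 5 N over the next 2 mm or so.
- **Pressing it:** I pressed place 3 to its end stop, where 11 N gave no further travel, and let it go.
- **Last checks:** A second light tap on place 3 gave 2.7 N at 80.9 mm, like a free key. The camera now puts all four caps at 84.7–85.4 mm; place 3 was at about 80.5 mm before. The top picture shows the bottles, glassware, stopper and spoon where they were, and the arm is clear of everything.

No check failed or disagreed. The force readings have about 0.5 N of noise, so I averaged ten for each tap.

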